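Pile two culture plates on the swing tray and hold it at the third click

TASK

Put the green plate squarely in the white outline on the viewer's swing tray, stack the blue plate squarely on top of it, and then turn the tray's knob clockwise by three clicks, to the third stop over the lit window, without going clearly past it. The knob springs back when let go, so finish while still holding it at the third stop with the pile in place; keep the plates upright and leave the cactus, the slide box and the lens where they are.

Things in the scene. Friction and masses are not known exactly. Their poses are not given: they have to be found in the camera images.
- green_dish: Green-lidded square culture plate, rigid and closed, 56 x 56 mm and 14 mm tall, about 40 g, loose on the bench. Origin: centre of its underside; z up, x and y parallel to its sides. The four sides are alike: any quarter turn will do.
- blue_dish: Blue-lidded square culture plate, otherwise the same as the green one: 56 x 56 x 14 mm, origin at the centre of its underside, x and y parallel to its sides.
- viewer: Fixed round ivory base with a black top, 330 mm across, 22 mm tall; its yaw varies. Origin: centre of its underside, on the vertical swing axis; z up. The tray at rest points along its +y. The round lit window (54 mm) lies 100 mm from the axis at the third stop, 72 degrees clockwise (from above) from +y. Rim ticks every 24 degrees show rest and five stops; the third is red.
- nest (a point): Centre of the white square outline (62 mm outside) on the tray's flat dark pad (80 x 80 mm), on the pad's upper face, 31 mm above the bench and 100 mm from the swing axis. Its x and y run parallel to the outline's sides, y pointing away from the axis. It swings with the tray.
- knob: The knob, fixed to the tray on the swing axis: a black upright bar grip 44 mm long (its x), 14 mm thick (its y), 36 mm tall, from 53 to 89 mm above the bench, on a round steel neck 32 mm across. Origin: on the axis at the neck's foot, 31 mm above the bench. x and y are parallel to those of the nest: the bar stands across the tray.
- knob_grip (a point): On the swing axis inside the bar grip, 77 mm above the bench, 12 mm below the bar's top: a good height to pinch it, across its 14 mm.
- tray (a joint): Angle of tray and knob, rad: 0 at rest against its end stop; grows clockwise seen from above. Stops every 0.419 (24 degrees): third 1.257, fourth 1.676, end 2.094. A spring resists with 0.09 N m at rest, 0.13 at the third stop; the click adds 0.08 a quarter of the way between stops and takes off 0.08 at three quarters: resistance swells, then falls away. Let go, it runs back to 0.
- cactus: Bystander: small cactus in a round yellow pot, 90 mm across, 119 mm tall. Origin: centre of its underside.
- slide_box: Bystander: closed blue slide box, 90 x 100 x 34 mm. Origin: centre of its underside.
- objective: Bystander: steel microscope objective lens standing upright, 32 mm across, 48 mm tall. Origin: centre of its underside.
There are look-alikes about, which are no part of the job. Leave any black look-alike of the blue_dish alone. What is shaped like the green_dish but yellow is not meant.

How it is judged:
By the outcome, as a careful person would: the job done as asked, in the order asked, and still so for the second after the job is handed in, while the arm keeps its last pose, push and grip.
It also fails if it takes over 66 s, if anything falls off the work surface, if the arm or the gripper's body presses on something with over 40 N, if the wrist force passes 120 N, or if a joint passes its speed limit or range.

ROBOT

A 7-joint arm with a two-finger parallel gripper is mounted at the origin on the work surface. World frame = base frame: x ahead of the robot, y to its left, z up, the work surface at z = 0. Lengths are in m, angles in rad, forces in N, time in s.
With the tool pointing down it reaches from about 0.4 to 0.9 m from the base axis. Payload 5.5 kg.
Tool frame: the origin (TCP) lies midway between the tips of the shut fingers; the grasp point (between the pads) lies 19 mm behind it; z points along the fingers, y is the line along which they close (so a half turn about z gives the same grasp; the last joint's range is limited). The gripper opens to 92 mm and grips with 3 to 60 N. Pads are 19 mm wide; open, the fingers measure 130 mm over their backs; the gripper's body (75 mm by 190 mm) begins 47 mm behind the grasp point.
Start: joints at [-1.048, 0.501, -0.427, 1.55, 0.221, 1.138, -0.21], TCP at [0.167, 0.628, 0.227] pointing down, gripper open.
Joint ranges: [-2.88, 2.88], [-0.31, 2.03], [-1.54, 1.56], [0.2, 2.42], [-1.41, 4.55], [0.19, 2.02], [-2.57, 2.57]. Speed limits (rad/s): [2.57, 2.57, 3.14, 3.14, 3.14, 3.14, 3.14].

INTERFACE

Orientations are given as a unit quaternion [x, y, z, w].
In Python, from bench import bot, cams, order gives the robot as it stands. The module is installed in compiled form; this text tells all that it offers.
- The arm moves only by the tool play_rows, never from a script. Its argument "increments" is a list of rows, each an object with "xyz": the shift along the tool's x, y, z in m, a list of three; "turn": the turn about the tool's z in rad. A call has 1 to 20 rows; each row shifts and turns the commanded pose from where the row before left it, along the tool's axes as they then stand; what a row does not reach is not made up. A row lasts 1/12 s, in which the tool goes at most 41.7 mm and 7.16 degrees, less where a joint would pass 70% of its speed; a pose out of reach is approached as far as the arm can. A call with a gripper value outside its range is refused whole. "grip" is the closure, from 0 (fully open) to 1 (shut), set as the call begins (left out, the last holds). The fingers move at their own pace and stop on an object; the grip force is fixed at half the most. Time passes only in rows, so rows that do not move let the fingers close. It gives the time, the measured TCP pose, the force, the opening and the grip force at its end, in the units of the state.
- bot.observe(): the state, without advancing time (a new reading comes with each control period).
- cams.get_image(name): name is "side" or "top" or "wrist"; returns the picture (400x640x3 uint8, red, green, blue); there is no depth.
- cams.camera_model(name): a dict with "fx", "fy", "cx", "cy" (pixels), "rvec" (rotation vector, rad) and "tvec" (3), from world to camera coordinates, as OpenCV has them. Camera axes: x right, y down, z forward; pixel columns grow to the right and rows downward; lengths in m; the calibration is good to about 2 mm. The wrist camera is an equidistant fisheye: a pixel r from the principal point sees the ray r / f radians off the axis. A picture is of the moment at which its call begins: read the wrist's pose just before it. camera_model takes no time and is no camera call; for the wrist camera it gives the pose at the moment of the call.
- order.close_job(): hands the job in; it is judged then, once.
Trained networks look in the newest picture that a camera, given by its name, has taken for a name from the list of things; names that differ only in an ending like _2 or _b are one class to them, and where a whole thing is asked for, a point or a joint stands for the part that bears it (a point fixed in the world has none). Each returns a list of dicts, best first, with "p" (0 to 1); they miss things now and then, are a little off and sometimes report something else, mostly with a low value. They report only what shows in the picture. A call takes as long as a camera call. They do not tell look-alikes from the thing itself.
- cams.recognise(camera, label): "location" ([x, y, z] in m, in world coordinates, good to about 4 mm: the middle of the surface that is visible of it).
- cams.trace(camera, label): "region" (400x640 bool, what is visible of it).
- cams.mark_of(camera, label): "location" ([x, y, z] in m, in world coordinates, good to about 4 mm: a listed point, or the origin of a listed thing).
The state is a dict: "clock": time; "joints": joint angles; "joint_vel": joint speeds; "joint_efforts": joint torques, N m; "position": TCP position; "eef_rot": TCP orientation; "contact_force": force on the tool from outside, world axes, zero at the start; "torque": the same for the moment, N m; "opening": finger opening in m; "grasp_force": force on a finger pad.
Only numpy, scipy, OpenCV 4.12 (cv2) and the standard library are available. Lean on these libraries where they do the work, as an engineer would, in place of code of your own. Each camera call takes 0.05 s, during which the arm holds its last target. There are 200 camera calls.

## Working session

There is one attempt and no reset: what is moved stays moved. The work goes in short steps, Python scripts to look and compute and a tool call to move; the robot and the scene stay as the last step left them, time stands still between calls to the robot, and variables do not carry over. Pictures are saved under pics/ and viewed, at most 10 in all, crops included, and the job is handed in when it is done.

Besides the shell and the picture viewer there is one more tool, called after "Call:" as name([rows], argument=value, ...), one row to a line, values as JSON. play_rows: Moves the arm, as the interface text tells. Its arguments: {"type":"object","properties":{"increments":{"type":"array"},"grip":{"type":"number"}},"required":["increments"]}

```bash
mkdir -p pics
cat > h.py <<'E'
import numpy as np,cv2
from scipy.spatial.transform import Rotation as R
from bench import bot,cams,order
def save(c,f):
    im=cams.get_image(c); cv2.imwrite('pics/'+f,im[:,:,::-1]); return im
def ray(c,u,v,z,m=None):
    m=m or cams.camera_model(c); Rm=cv2.Rodrigues(np.array(m['rvec'],float))[0]; t=np.array(m['tvec'],float).ravel()
    a=np.array([(u-m['cx'])/m['fx'],(v-m['cy'])/m['fy']])
    if c=='wrist':
        r=np.linalg.norm(a); d=np.r_[a/max(r,1e-9)*np.sin(r),np.cos(r)]
    else: d=np.r_[a,1]
    o=-Rm.T@t; d=Rm.T@d; return o+d*(z-o[2])/d[2]
E
python3 - <<'E'
from h import *
s=bot.observe(); print(s['clock'],s['position'],s['eef_rot'],s['opening'])
for c in ['top','side']:
    save(c,c+'0.png')
    for l in ['green_dish','blue_dish','viewer','nest','knob','knob_grip','cactus','slide_box','objective']:
        print(c,l,[(round(d['p'],2),np.round(d['location'],3).tolist()) for d in cams.mark_of(c,l)[:4]])
E
```

```text
0.0 [0.16685294 0.62748263 0.225651  ] [ 1.29508312e-01  9.91577844e-01 -9.76106585e-04 -1.51926225e-04] 0.09189197953431301
top green_dish [(0.91, [0.308, 0.191, 0.002])]
top blue_dish [(0.91, [0.487, 0.157, -0.002]), (0.86, [0.595, 0.345, -0.004]), (0.74, [0.604, 0.226, -0.0])]
top viewer [(0.58, [0.533, -0.157, -0.0])]
top nest [(0.64, [0.519, -0.062, 0.035]), (0.16, [0.604, 0.227, 0.001])]
top knob [(0.61, [0.534, -0.16, 0.032])]
top knob_grip [(0.61, [0.534, -0.158, 0.077]), (0.3, [0.756, 0.158, -0.001]), (0.19, [0.607, 0.225, -0.001])]
top cactus [(0.72, [0.756, 0.154, 0.0])]
top slide_box [(0.91, [0.495, 0.478, -0.002])]
top objective [(0.66, [0.759, 0.157, -0.0]), (0.45, [0.33, -0.427, 0.001])]
side green_dish [(0.58, [0.422, 0.264, -0.002]), (0.57, [0.305, 0.188, 0.002])]
side blue_dish [(0.73, [0.489, 0.158, 0.004]), (0.61, [0.605, 0.23, -0.0]), (0.51, [0.599, 0.349, 0.005])]
side viewer [(0.92, [0.537, -0.158, -0.002])]
side nest [(0.57, [0.52, -0.064, 0.029])]
side knob [(0.67, [0.532, -0.159, 0.029])]
side knob_grip [(0.7, [0.538, -0.159, 0.077])]
side cactus [(0.89, [0.759, 0.158, 0.0])]
side slide_box [(0.67, [0.49, 0.483, -0.0])]
side objective [(0.67, [0.538, -0.162, -0.002])]
```

View pics/top0.png

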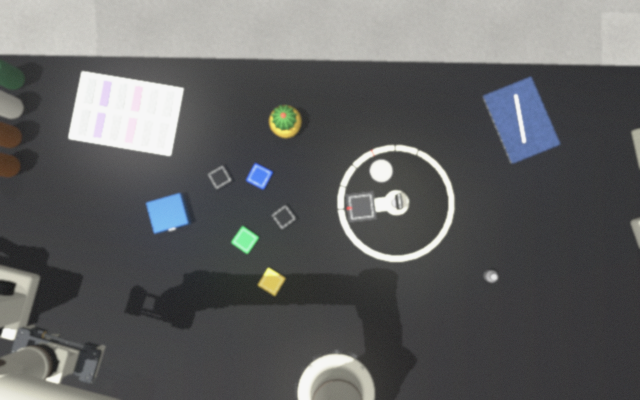

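View pics/side0.png

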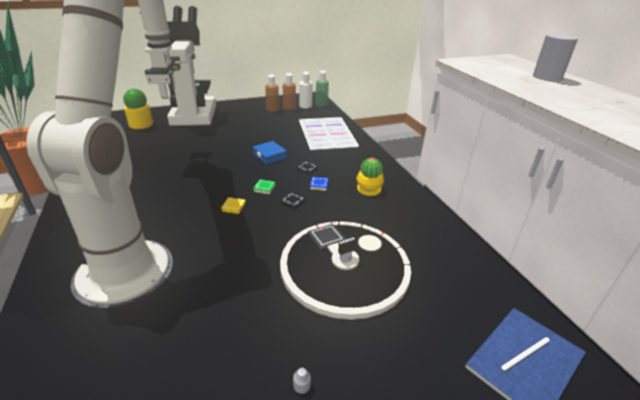

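Top view: green plate at (245,240), blue at (259,176), yellow look-alike at (271,282), black ones at (219,177) and (283,216). The viewer's centre is at (396,203), the nest at (361,206) and the lit window at (381,171). This agrees with the side view.

```bash
cat >> h.py <<'E'
def colmask(im,kind):
    h=cv2.cvtColor(im,cv2.COLOR_RGB2HSV); H,S,V=[h[:,:,i].astype(int) for i in range(3)]
    return ((S>110)&(V>80)&((H>45)&(H<85) if kind=='green' else (H>108)&(H<130))).astype(np.uint8)
def square(c,im,kind,near,z=.014,rad=.06,m=None):
    cs,_=cv2.findContours(colmask(im,kind),cv2.RETR_EXTERNAL,cv2.CHAIN_APPROX_NONE); out=[]
    for k in cs:
        if len(k)<15: continue
        p=np.array([ray(c,u,v,z,m)[:2] for u,v in k[:,0]]); 
        if np.linalg.norm(p.mean(0)-near)<rad:
            r=cv2.minAreaRect((p*1000).astype(np.float32)); out.append((np.round(r[0],1).tolist(),np.round(r[1],1).tolist(),round(r[2],1)))
    return out
def togo(xy,z,yaw,s=None):
    """yaw: world direction (deg) wanted for the tool y axis, mod 180. Prints shift in present tool axes and turn."""
    s=s or bot.observe(); M=R.from_quat(s['eef_rot']).as_matrix(); p=np.array(s['position'])
    cur=np.degrees(np.arctan2(M[1,1],M[0,1])); d=-((yaw-cur+90)%180-90)  # tool z down: + turn = clockwise
    return np.round(M.T@(np.r_[xy,z]-p),4).tolist(),'turn rad',round(np.radians(d),4),'tool-y yaw',round(cur,2)
E
python3 - <<'E'
from h import *
im=cv2.imread('pics/top0.png')[:,:,::-1].copy()
print(square('top',im,'green',[.42,.264])); print(square('top',im,'blue',[.604,.227]))
print(togo([.42,.264],.15,0)); print(np.round(R.from_quat(bot.observe()['eef_rot']).as_matrix(),3).tolist())
m=cams.camera_model('wrist');Rm=cv2.Rodrigues(np.array(m['rvec'],float))[0];print(m,-Rm.T@np.ravel(m['tvec']),Rm[2])
E
```

```text
[([412.2, 296.9], [21.6, 7.0], 24.8), ([423.0, 265.3], [31.5, 31.2], 52.7), ([423.2, 264.9], [59.4, 60.5], 55.7)]
[([604.7, 229.4], [62.9, 62.5], 64.5)]
([-0.3381, -0.287, 0.0767], 'turn rad', np.float64(1.311), 'tool-y yaw', np.float64(75.12))
[[-0.966, 0.257, -0.0], [0.257, 0.966, 0.0], [0.0, 0.0, -1.0]]
{'fx': 309.70691628693146, 'fy': 309.70691628693146, 'cx': 320.1503020680562, 'cy': 197.2863155787686, 'rvec': array([-2.30461051, -1.77222168, -0.25220519]), 'tvec': array([-0.64983518, -0.03470754,  0.38994581])} [0.09402386 0.64730174 0.38432809] [ 0.26938549 -0.07132787 -0.96038731]
```

Call:
play_rows([
  {"xyz": [-0.0243, -0.0203, 0.005], "turn": 0},
  {"xyz": [-0.0243, -0.0203, 0.005], "turn": 0},
  {"xyz": [-0.0243, -0.0203, 0.005], "turn": 0},
  {"xyz": [-0.0243, -0.0203, 0.005], "turn": 0},
  {"xyz": [-0.0243, -0.0203, 0.005], "turn": 0},
  {"xyz": [-0.0243, -0.0203, 0.005], "turn": 0},
  {"xyz": [-0.0243, -0.0203, 0.005], "turn": 0},
  {"xyz": [-0.0243, -0.0203, 0.005], "turn": 0},
  {"xyz": [-0.0243, -0.0203, 0.005], "turn": 0},
  {"xyz": [-0.0243, -0.0203, 0.005], "turn": 0},
  {"xyz": [-0.0243, -0.0203, 0.005], "turn": 0},
  {"xyz": [-0.0243, -0.0203, 0.005], "turn": 0},
  {"xyz": [-0.0243, -0.0203, 0.005], "turn": 0},
  {"xyz": [-0.0243, -0.0203, 0.005], "turn": 0},
  {"xyz": [0, 0, 0], "turn": 0.12},
  {"xyz": [0, 0, 0], "turn": 0.12},
  {"xyz": [0, 0, 0], "turn": 0.12},
  {"xyz": [0, 0, 0], "turn": 0},
], grip=0)

```text
clock: 2.5
position: [0.423, 0.266, 0.1569]
eef_rot: [0.307, 0.952, 0.0, 0.0]
contact_force: [0.6, 0.4, -0.6]
opening: 0.0916
grasp_force: 0.0
```

Run:
```python
from h import *
s=bot.observe(); print(s['clock'],s['position'],s['joints'])
m=cams.camera_model('wrist'); im=save('wrist','w1.png')
print(square('wrist',im,'green',[.423,.265],m=m)); print(square('wrist',im,'blue',[.604,.228],m=m))
it=save('top','t1.png')
print(square('top',it,'green',[.423,.265])); print(square('top',it,'blue',[.604,.228]))
print(togo([.423,.265],.006,54.5))
```

```text
2.5 [0.42302209 0.26601917 0.15687702] [-0.42244556  0.30015518 -0.22488464  1.9935496   0.0874184   0.85651935
  0.25122821]
[([421.2, 265.6], [58.1, 58.2], 56.6)]
[([593.2, 235.3], [41.6, 20.0], 57.9), ([590.5, 236.1], [58.3, 33.3], 64.0)]
[]
[([604.7, 229.4], [62.9, 62.5], 64.5)]
([-0.001, -0.001, 0.1508], 'turn rad', np.float64(0.0041), 'tool-y yaw', np.float64(54.73))
```

View pics/w1.png

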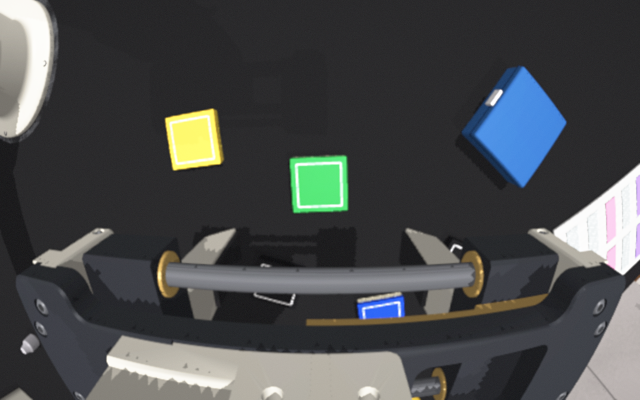

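The wrist view shows the green plate at (319,184), squarely between the open fingers, and the two measurements agree to within 2 mm.

Call:
play_rows([
  {"xyz": [0.0005, -0.001, 0.014], "turn": -0.031},
  {"xyz": [0, 0, 0.02], "turn": 0},
  {"xyz": [0, 0, 0.025], "turn": 0},
  {"xyz": [0, 0, 0.025], "turn": 0},
  {"xyz": [0, 0, 0.025], "turn": 0},
  {"xyz": [0, 0, 0.02], "turn": 0},
  {"xyz": [0, 0, 0.015], "turn": 0},
  {"xyz": [0, 0, 0.0095], "turn": 0},
  {"xyz": [0, 0, 0], "turn": 0},
  {"xyz": [0, 0, 0], "turn": 0},
])

```text
clock: 3.43
position: [0.4217, 0.2659, 0.0033]
eef_rot: [0.289, 0.957, -0.0, -0.0]
contact_force: [0.9, 0.4, 1.2]
opening: 0.0916
grasp_force: 0.0
```

Call:
play_rows([
  {"xyz": [0, 0, 0], "turn": 0},
  {"xyz": [0, 0, 0], "turn": 0},
  {"xyz": [0, 0, 0], "turn": 0},
  {"xyz": [0, 0, 0], "turn": 0},
  {"xyz": [0, 0, 0], "turn": 0},
  {"xyz": [0, 0, 0], "turn": 0},
], grip=1)

```text
clock: 3.93
position: [0.4219, 0.2657, 0.0035]
eef_rot: [0.29, 0.957, 0.0, 0.0]
contact_force: [0.3, -0.2, 0.3]
opening: 0.0566
grasp_force: 0.0
```

Call:
play_rows([
  {"xyz": [0, 0, 0], "turn": 0},
  {"xyz": [0, 0, 0], "turn": 0},
  {"xyz": [0, 0, -0.005], "turn": 0},
  {"xyz": [0, 0, -0.01], "turn": 0},
  {"xyz": [0, 0, -0.02], "turn": 0},
  {"xyz": [0, 0, -0.025], "turn": 0},
  {"xyz": [0, 0, -0.025], "turn": 0},
  {"xyz": [0, 0, -0.02], "turn": 0},
  {"xyz": [0, 0, -0.015], "turn": 0},
  {"xyz": [0, 0, 0], "turn": 0},
])

```text
clock: 4.77
position: [0.4238, 0.2671, 0.1271]
eef_rot: [0.29, 0.957, 0.002, 0.002]
contact_force: [1.1, -0.3, -1.2]
opening: 0.0558
grasp_force: 30.0
```

```bash
cat >> h.py <<'E'
def nestfit(c,im,cen,yaw,z=.031,m=None):
    """bright outline pixels near the guess -> square fit in world mm"""
    g=im.min(2).astype(int); pts=[]
    vs,us=np.where(g>110)
    P=np.array([ray(c,u,v,z,m)[:2] for u,v in zip(us,vs)])-cen
    a=np.radians(yaw); q=P@np.array([[np.cos(a),-np.sin(a)],[np.sin(a),np.cos(a)]])
    k=(abs(q)<.040).all(1); 
    r=cv2.minAreaRect((P[k]*1000).astype(np.float32)); return (np.array(r[0])+np.array(cen)*1000).round(1),np.round(r[1],1),round(r[2],1),int(k.sum())
E
python3 - <<'E'
from h import *
s=bot.observe(); print(s['clock'],s['position'],s['opening'],s['grasp_force'])
im=save('top','t2.png')
print(nestfit('top',im,[.52,-.063],8))
N=[]
for c in ['top','side']:
    if c=='side': save('side','s2.png')
    print(c,[[np.round(d['location'],4).tolist() for d in cams.mark_of(c,l)[:1]] for l in ['viewer','nest','knob_grip','knob']])
cv2.imwrite('pics/t2c.png',cv2.resize(im[135:275,330:470],(700,700),interpolation=cv2.INTER_CUBIC)[:600,:,::-1])
print(togo([.52,-.063],.12,8))
E
```

```text
4.7667 [0.42379468 0.26705833 0.12708263] 0.05584439320780046 29.99927580356598Traceback (most recent call last):
  File "<stdin>", line 4, in <module>
  File "h.py", line 33, in nestfit
    P=np.array([ray(c,u,v,z,m)[:2] for u,v in zip(us,vs)])-cen
                ~~~^^^^^^^^^^^
  File "h.py", line 7, in ray
    m=m or cams.camera_model(c); Rm=cv2.Rodrigues(np.array(m['rvec'],float))[0]; t=np.array(m['tvec'],float).ravel()
           ~~~~~~~~~~~~~~~~~^^^
ValueError: time passes only in moves, steps and waits
```

```bash
sed -i 's/^    g=im.min(2)/    m=m or cams.camera_model(c); g=im.min(2)/' h.py
sed -i "s/^    cs,_=cv2/    m=m or cams.camera_model(c); cs,_=cv2/" h.py
python3 - <<'E'
from h import *
im=cv2.imread('pics/t2.png')[:,:,::-1].copy()
print(nestfit('top',im,[.52,-.063],8))
cams.get_image('top')
for c in ['top','side']:
    if c=='side': cams.get_image('side')
    print(c,[[np.round(d['location'],4).tolist() for d in cams.mark_of(c,l)[:1]] for l in ['viewer','nest','knob_grip','knob']])
cv2.imwrite('pics/t2c.png',cv2.resize(im[140:260,330:460],(650,600),interpolation=cv2.INTER_CUBIC)[:,:,::-1])
print(togo([.52,-.063],.12,8),bot.observe()['clock'])
E
```

```text
(array([522. , -63.1]), array([73.4, 78.7]), 7.8, 497)
top [[[0.5361, -0.158, -0.002]], [[0.5229, -0.0625, 0.038]], [[0.5349, -0.1581, 0.0766]], [[0.5333, -0.1593, 0.03]]]
side [[[0.5366, -0.1611, -0.0025]], [[0.5227, -0.0641, 0.0296]], [[0.5373, -0.1601, 0.0784]], [[0.5382, -0.1617, 0.0288]]]
([-0.2644, -0.2185, 0.0027], 'turn rad', np.float64(0.8425), 'tool-y yaw', np.float64(56.27)) 5.3167
```

View pics/t2c.png

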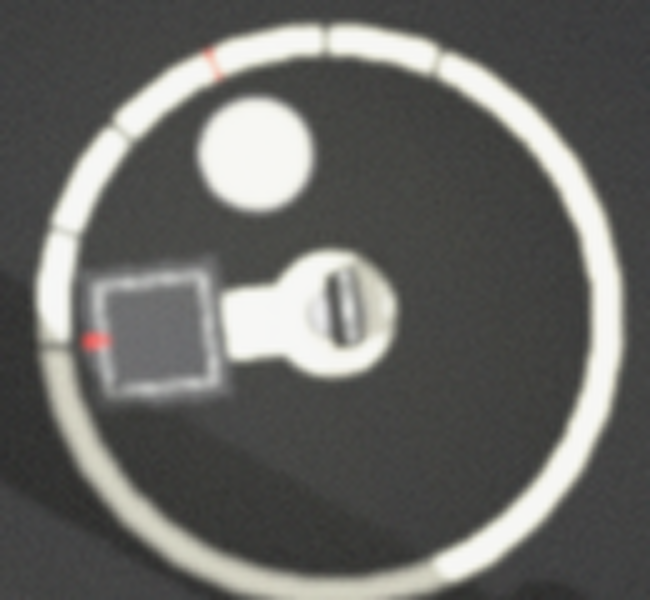

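The crop shows the outline corners at about (92,283), (207,270), (222,383), (105,398), the window at (256,154), the red tick at (214,63) and the rest tick at (55,346). I'll fit these, then look closer with the wrist camera over the nest.

Run:
```python
from h import *
im=cv2.imread('pics/t2.png')[:,:,::-1].copy()
m=cams.camera_model('top')
f=lambda x,y,z:ray('top',330+(x+.5)/5-.5,140+(y+.5)/5-.5,z,m)[:2]
c=np.array([f(*p,.031) for p in [(92,283),(207,270),(222,383),(105,398)]])*1000
n=c.mean(0);print('nest',n.round(1),[np.linalg.norm(c[i]-c[i-1]).round(1) for i in range(4)])
print('side yaw',[np.degrees(np.arctan2(*(c[i]-c[i-1])[::-1])).round(1)%90 for i in range(4)])
g=(im.min(2)>150).astype(np.uint8)
k,_=cv2.findContours(g,cv2.RETR_LIST,cv2.CHAIN_APPROX_NONE)
for q in k:
    q=q[:,0]
    if len(q)<25 or q[:,0].min()<330 or q[:,0].max()>460 or q[:,1].max()>270 or q[:,1].min()<138: continue
    P=np.array([ray('top',u,v,.022,m)[:2] for u,v in q])*1000
    e=cv2.fitEllipse(P.astype(np.float32)); print(len(q),np.round(e[0],1),np.round(e[1],1))
w=f(256,154,.022)*1000; print('win',w.round(1))
for nme,p in [('red',(214,63)),('rest',(55,346))]: print(nme,(f(*p,.022)*1000).round(1))
print(nestfit('top',im,n/1000,8))
```

```text
nest [521.7 -61. ] [np.float64(65.0), np.float64(65.1), np.float64(64.0), np.float64(66.1)]
side yaw [np.float64(7.3), np.float64(7.5), np.float64(8.199999999999989), np.float64(8.299999999999997)]
33 [ 536.3 -162.8] [13.  51.8]
130 [523.2 -62.3] [67.4 72.3]
89 [ 533.9 -149.6] [65.9 99.5]
63 [ 624.9 -116.6] [62.  62.7]
631 [ 534.9 -159.4] [314.7 315.5]
win [ 625.  -116.7]
red [676.6 -92.3]
rest [514.   -4.5]
(array([523.1, -60.7]), array([75.7, 80.7]), 7.4, 489)
```

Call:
play_rows([
  {"xyz": [-0.006, -0.005, 0], "turn": 0},
  {"xyz": [-0.013, -0.011, 0], "turn": 0},
  {"xyz": [-0.02, -0.017, 0], "turn": 0},
  {"xyz": [-0.02, -0.017, 0], "turn": 0},
  {"xyz": [-0.02, -0.017, 0], "turn": 0},
  {"xyz": [-0.02, -0.017, 0], "turn": 0},
  {"xyz": [-0.02, -0.017, 0], "turn": 0},
  {"xyz": [-0.02, -0.017, 0], "turn": 0},
  {"xyz": [-0.02, -0.017, 0], "turn": 0},
  {"xyz": [-0.013, -0.011, 0], "turn": 0},
  {"xyz": [-0.006, -0.005, 0], "turn": 0.05},
  {"xyz": [0, 0, 0], "turn": 0.1},
  {"xyz": [0, 0, 0], "turn": 0.1},
  {"xyz": [0, 0, 0], "turn": 0.1},
  {"xyz": [0, 0, 0], "turn": 0.1},
  {"xyz": [0, 0, 0], "turn": 0.1},
  {"xyz": [0, 0, 0], "turn": 0.1},
  {"xyz": [0, 0, 0], "turn": 0.1},
  {"xyz": [0, 0, 0], "turn": 0.09},
  {"xyz": [0, 0, 0], "turn": 0},
])

```text
clock: 6.98
position: [0.4858, 0.0406, 0.1232]
eef_rot: [0.656, 0.754, -0.0, 0.0]
contact_force: [-0.8, -0.1, 0.1]
opening: 0.0554
grasp_force: 30.0
```

Run:
```python
from h import *
s=bot.observe(); print(s['clock'],s['position'],s['joints'][6],s['opening'],s['grasp_force'])
m=cams.camera_model('wrist'); im=save('wrist','w3.png')
for l in ['nest','knob_grip','viewer','green_dish']: print(l,[(round(d['p'],2),np.round(d['location'],4).tolist()) for d in cams.mark_of('wrist',l)[:2]])
print(togo([.521,-.063],.034,8,s))
print(square('wrist',im,'green',s['position'][:2],z=s['position'][2]+.0105,m=m))
np.savez('w3.npz',**m)
```

```text
6.9833 [0.48581813 0.04059554 0.1231592 ] 0.01387465930979212 0.0553843233899094 30.00058650970459
nest [(0.97, [0.5185, -0.0605, 0.0295])]
knob_grip []
viewer []
green_dish [(0.81, [0.3082, 0.1861, 0.0018]), (0.55, [0.4869, 0.0396, 0.118])]
([-0.1074, 0.0206, 0.0892], 'turn rad', np.float64(-0.0011), 'tool-y yaw', np.float64(7.94))
[([488.8, 14.8], [55.4, 3.1], 8.3), ([484.5, 47.3], [41.4, 27.3], 8.1), ([483.9, 51.9], [56.6, 35.9], 7.9)]
```

View pics/w3.png

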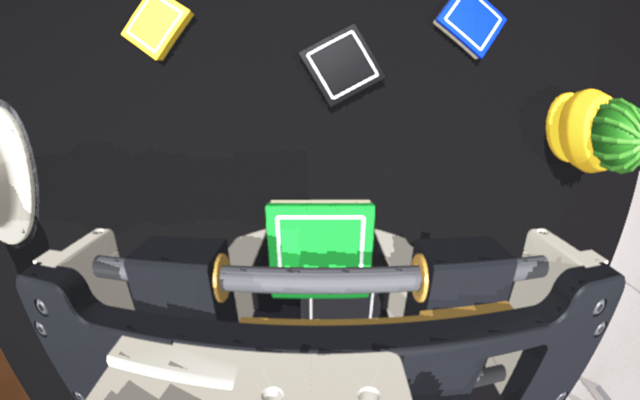

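The wrist view shows the green plate held level and centred between the fingers, at about (320,250), with the outline lines just below it at (310–375,305). My fits give the axis at (0.535,-0.159), the tray at 97.5° and the nest at (0.5213,-0.0608).

Call:
play_rows([
  {"xyz": [-0.007, 0.0014, 0], "turn": 0.006},
  {"xyz": [-0.015, 0.003, 0], "turn": 0},
  {"xyz": [-0.02, 0.004, 0], "turn": 0},
  {"xyz": [-0.02, 0.004, 0], "turn": 0},
  {"xyz": [-0.02, 0.004, 0], "turn": 0},
  {"xyz": [-0.015, 0.003, 0.005], "turn": 0},
  {"xyz": [-0.0083, 0.0018, 0.01], "turn": 0},
  {"xyz": [0, 0, 0.02], "turn": 0},
  {"xyz": [0, 0, 0.02], "turn": 0},
  {"xyz": [0, 0, 0.015], "turn": 0},
  {"xyz": [0, 0, 0.008], "turn": 0},
  {"xyz": [0, 0, 0], "turn": 0},
])

```text
clock: 8.23
position: [0.5193, -0.06, 0.0429]
eef_rot: [0.657, 0.754, -0.001, -0.002]
contact_force: [0.3, 0.1, -0.2]
opening: 0.0556
grasp_force: 30.0
```

Run:
```python
from h import *
s=bot.observe(); print(s['clock'],s['position'],togo([.5213,-.0608],.0345,7.6,s))
m=cams.camera_model('wrist'); im=save('wrist','w4.png')
print(square('wrist',im,'green',s['position'][:2],z=s['position'][2]+.0105,m=m))
cv2.imwrite('pics/w4c.png',cv2.resize(im[160:320,200:440],(720,480),interpolation=cv2.INTER_CUBIC)[:,:,::-1])
```

```text
8.2333 [ 0.51925393 -0.05995746  0.04292862] ([-0.0011, 0.0019, 0.0084], 'turn rad', np.float64(0.0039), 'tool-y yaw', np.float64(7.82))
[([522.4, -85.5], [54.8, 2.6], 8.0), ([518.0, -53.3], [41.4, 27.3], 7.8), ([517.4, -49.2], [55.9, 35.9], 7.8)]
```

View pics/w4c.png

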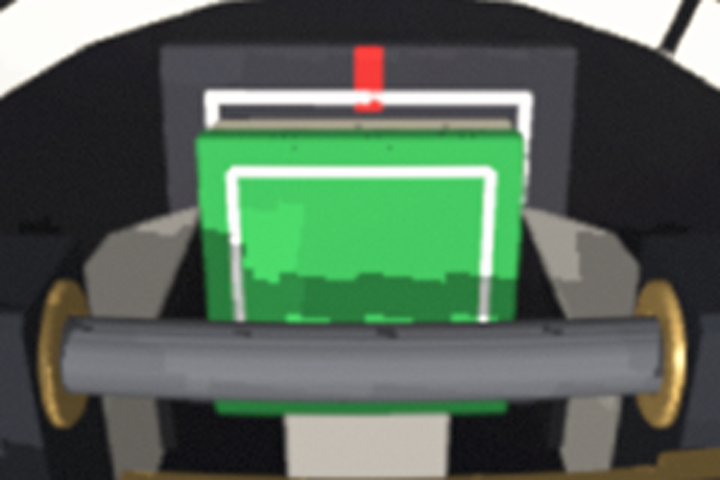

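Run:
```python
from h import *
s=bot.observe(); m=cams.camera_model('wrist'); M=R.from_quat(s['eef_rot']).as_matrix(); p=np.array(s['position'])
def f(x,y,z): return ((ray('wrist',200+(x+.5)/3-.5,160+(y+.5)/3-.5,z,m)-p)@M*1000)[:2].round(1)
print('tool coords. outline',f(205,91,.031),f(532,92,.031),' right side lower',f(527,205,.031))
print('under',f(213,120,.0394),f(514,121,.0394)); print('lid',f(197,135,.0534),f(522,137,.0534),'near',f(217,411,.0534),f(506,411,.0534))
print('pad',f(162,46,.031),f(576,47,.031))
```

```text
tool coords. outline [ 29.9 -30.3] [29.7 32.5]  right side lower [ 6.4 32.8]
under [ 26.6 -27.5] [26.4 27.8]
lid [ 28.1 -28.1] [27.8 26.9] near [-27.7 -28. ] [-27.6  27.5]
pad [ 38.8 -38.3] [38.6 40.8]
```

The wrist view shows the plate over the outline with matching yaw. The nest centre is 1.3 mm toward −x and 1.5 mm toward +y in tool axes, which agrees with the top-camera estimate. I'll correct by that amount, lower and release.

Call:
play_rows([
  {"xyz": [-0.0013, 0.0016, 0], "turn": 0.0},
  {"xyz": [0, 0, 0.003], "turn": 0},
  {"xyz": [0, 0, 0.003], "turn": 0},
  {"xyz": [0, 0, 0.002], "turn": 0},
  {"xyz": [0, 0, 0], "turn": 0},
  {"xyz": [0, 0, 0], "turn": 0},
])

```text
clock: 8.78
position: [0.5229, -0.0613, 0.0373]
eef_rot: [0.657, 0.754, 0.0, -0.0]
contact_force: [0.1, 0.1, -0.1]
opening: 0.0556
grasp_force: 30.0
```

Call:
play_rows([
  {"xyz": [0, 0, 0], "turn": 0},
  {"xyz": [0, 0, 0], "turn": 0},
  {"xyz": [0, 0, 0], "turn": 0},
  {"xyz": [0, 0, 0], "turn": 0},
], grip=0.15)

```text
clock: 9.12
position: [0.5231, -0.0613, 0.0373]
eef_rot: [0.657, 0.754, 0.0, 0.0]
contact_force: [-0.6, -0.6, -0.7]
opening: 0.0758
grasp_force: 0.0
```

Call:
play_rows([
  {"xyz": [0, 0, -0.01], "turn": 0},
  {"xyz": [0, 0, -0.025], "turn": 0},
  {"xyz": [0, 0, -0.035], "turn": 0},
  {"xyz": [0, 0, -0.025], "turn": 0},
  {"xyz": [0, 0, -0.01], "turn": 0},
  {"xyz": [0, 0, 0], "turn": 0},
], grip=0)

```text
clock: 9.62
position: [0.5254, -0.0615, 0.1457]
eef_rot: [0.657, 0.753, 0.002, 0.002]
contact_force: [-0.4, -0.1, -0.3]
opening: 0.0916
grasp_force: 0.0
```

Run:
```python
from h import *
s=bot.observe(); print(s['clock'],s['position'],s['opening'])
m=cams.camera_model('wrist'); im=save('wrist','w5.png')
print(square('wrist',im,'green',s['position'][:2],z=.045,m=m))
print('blue',togo([.6045,.2285],.14,64.5,s))
cv2.imwrite('pics/w5c.png',cv2.resize(im[130:330,200:440],(720,600),interpolation=cv2.INTER_CUBIC)[:,:,::-1])
```

```text
9.6167 [ 0.52538381 -0.0615232   0.14566187] 0.09164657605921651
[([522.7, -60.6], [56.2, 56.2], 7.9)]
blue ([0.2766, 0.1176, 0.0061], 'turn rad', np.float64(-0.9898), 'tool-y yaw', np.float64(7.79))
```

View pics/w5c.png

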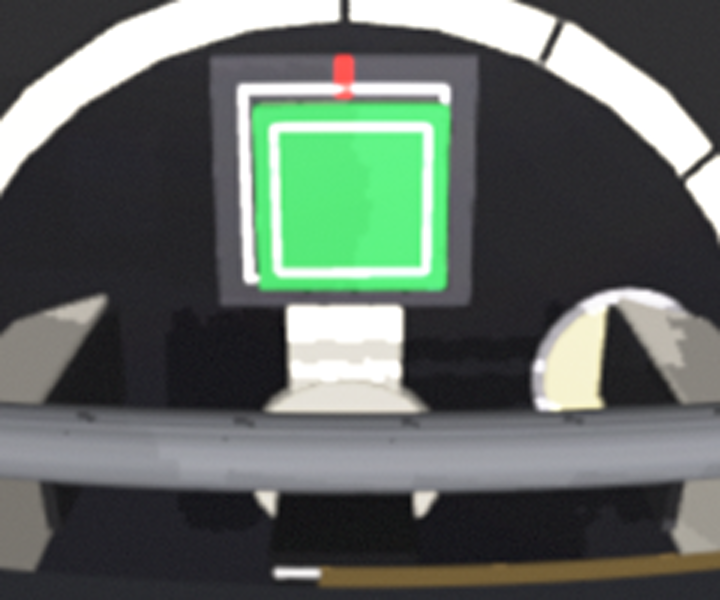

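Run:
```python
from h import *
s=bot.observe(); m=cams.camera_model('wrist'); M=R.from_quat(s['eef_rot']).as_matrix(); p=np.array(s['position'])
def f(x,y,z): return (ray('wrist',200+(x+.5)/3-.5,130+(y+.5)/3-.5,z,m)*1000)[:2]
a=np.radians(7.7); X=np.array([np.cos(a),np.sin(a)]); Y=np.array([-X[1],X[0]])
def L(q,c): return np.round([(q-c)@X,(q-c)@Y],1)
pl=np.array([522.7,-60.6])
for n,pt in [('outTL',(237,84)),('outTR',(451,85)),('outBL',(246,284))]: print(n,L(f(*pt,.031),pl))
for n,pt in [('padTL',(210,57)),('padTR',(478,57)),('padBL',(219,304)),('padBR',(470,305))]: print(n,L(f(*pt,.031),pl))
for n,pt in [('lidTL',(253,103)),('lidTR',(450,103)),('lidBL',(261,291)),('lidBR',(446,291))]: print(n,L(f(*pt,.045),pl))
```

```text
outTL [-35.5  32.2]
outTR [27.6 31.9]
outBL [-34.8 -30.8]
padTL [-43.4  40.4]
padTR [35.4 40.3]
padBL [-43.7 -37.6]
padBR [ 35.6 -37.8]
lidTL [-29.3  28.9]
lidTR [26. 29.]
lidBL [-28.6 -27.5]
lidBR [ 26.4 -27.5]
```

The green plate sits about 2.6 mm off toward the window side: the left outline is fully visible and the right one is covered. I'll come back down with the hand centred on the nest and let the closing fingers slide the plate square against the tray's end stop.

Call:
play_rows([
  {"xyz": [0, -0.0048, 0.01], "turn": 0},
  {"xyz": [0, 0, 0.02], "turn": 0},
  {"xyz": [0, 0, 0.025], "turn": 0},
  {"xyz": [0, 0, 0.025], "turn": 0},
  {"xyz": [0, 0, 0.015], "turn": 0},
  {"xyz": [0, 0, 0.006], "turn": 0},
  {"xyz": [0, 0, 0], "turn": 0},
  {"xyz": [0, 0, 0], "turn": 0},
  {"xyz": [0, 0, 0], "turn": 0},
])

```text
clock: 10.42
position: [0.5188, -0.062, 0.0417]
eef_rot: [0.657, 0.754, 0.0, 0.0]
contact_force: [0.4, -0.7, -0.4]
opening: 0.092
grasp_force: 0.0
```

```bash
python3 -c "
from h import *
print(togo([.5205,-.0614],.0355,7.6))"
```

```text
([0.0004, 0.0018, 0.0062], 'turn rad', np.float64(0.0033), 'tool-y yaw', np.float64(7.79))
```

Call:
play_rows([
  {"xyz": [0.0004, 0.0018, 0.003], "turn": 0.003},
  {"xyz": [0, 0, 0.0032], "turn": 0},
  {"xyz": [0, 0, 0], "turn": 0},
  {"xyz": [0, 0, 0], "turn": 0},
])

```text
clock: 10.75
position: [0.5201, -0.0613, 0.0352]
eef_rot: [0.659, 0.753, 0.0, 0.0]
contact_force: [0.6, 0.0, -0.5]
opening: 0.0917
grasp_force: 0.0
```

Call:
play_rows([
  {"xyz": [0, 0, 0], "turn": 0},
  {"xyz": [0, 0, 0], "turn": 0},
  {"xyz": [0, 0, 0], "turn": 0},
  {"xyz": [0, 0, 0], "turn": 0},
  {"xyz": [0, 0, 0], "turn": 0},
  {"xyz": [0, 0, 0], "turn": 0},
  {"xyz": [0, 0, 0], "turn": 0},
  {"xyz": [0, 0, 0], "turn": 0},
], grip=1)

```text
clock: 11.42
position: [0.5201, -0.0613, 0.035]
eef_rot: [0.659, 0.753, 0.0, 0.0]
contact_force: [0.6, -0.5, 0.2]
opening: 0.056
grasp_force: 30.0
```

Call:
play_rows([
  {"xyz": [0, 0, 0], "turn": 0},
  {"xyz": [0, 0, 0], "turn": 0},
  {"xyz": [0, 0, 0], "turn": 0},
  {"xyz": [0, 0, 0], "turn": 0},
], grip=0.15)

```text
clock: 11.75
position: [0.5199, -0.0613, 0.035]
eef_rot: [0.659, 0.753, -0.0, -0.0]
contact_force: [0.1, 0.1, -0.7]
opening: 0.076
grasp_force: 0.0
```

Call:
play_rows([
  {"xyz": [0, 0, -0.01], "turn": 0},
  {"xyz": [0, 0, -0.025], "turn": 0},
  {"xyz": [0, 0, -0.035], "turn": 0},
  {"xyz": [0, 0, -0.025], "turn": 0},
  {"xyz": [0, 0, -0.01], "turn": 0},
  {"xyz": [0, 0, 0], "turn": 0},
  {"xyz": [0, 0, 0], "turn": 0},
], grip=0)

```text
clock: 12.33
position: [0.5201, -0.0613, 0.1403]
eef_rot: [0.659, 0.753, 0.0, 0.0]
contact_force: [-0.2, -0.1, 0.3]
opening: 0.0917
grasp_force: 0.0
```

```bash
cat >> h.py <<'E'
def outline(im,m,near,yaw,z,bright=130,half=.045):
    """top-down rectified view (0.25 mm/px) of the plane z, axes along yaw; returns image, centre=near"""
    a=np.radians(yaw); X=np.array([np.cos(a),np.sin(a)]); Y=np.array([-X[1],X[0]])
    g=np.arange(-half,half,.00025); gx,gy=np.meshgrid(g,-g)
    P=np.array(near)[None,None]+gx[...,None]*X+gy[...,None]*Y
    Rm=cv2.Rodrigues(np.array(m['rvec'],float))[0]; Q=np.dstack([P,np.full(gx.shape,z)])@Rm.T+np.ravel(m['tvec'])
    r=np.hypot(Q[...,0],Q[...,1]); th=np.arctan2(r,Q[...,2])
    return cv2.remap(im,(m['cx']+m['fx']*th*Q[...,0]/r).astype(np.float32),(m['cy']+m['fy']*th*Q[...,1]/r).astype(np.float32),cv2.INTER_LINEAR)
E
python3 - <<'E'
from h import *
s=bot.observe(); print(s['clock'],s['position'],s['opening'])
m=cams.camera_model('wrist'); im=save('wrist','w6.png')
print(square('wrist',im,'green',s['position'][:2],z=.045,m=m))
a=outline(im,m,[.5205,-.061],7.6,.031); b=outline(im,m,[.5205,-.061],7.6,.045)
cv2.imwrite('pics/w6r.png',np.hstack([a,b])[:,:,::-1])
print('blue',togo([.6045,.2285],.14,64.5,s))
E
```

```text
12.3333 [ 0.52006756 -0.06125164  0.14033603] 0.0917013454391681
[([519.8, -61.1], [54.7, 55.4], 7.6)]
blue ([0.276, 0.1221, 0.0004], 'turn rad', np.float64(-0.9926), 'tool-y yaw', np.float64(7.63))
```

View pics/w6r.png

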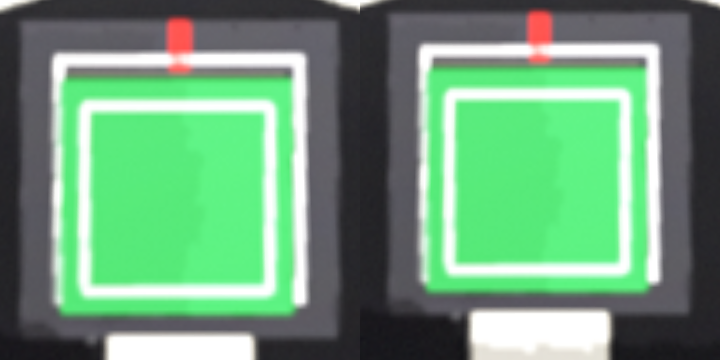

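The rectified view has the outline centre at (179.5,179.5) and the lid centre at about (177.7,180.5) at 4 px/mm, so the green plate is within 0.5 mm and square. Next is the blue plate.

Call:
play_rows([
  {"xyz": [0.012, 0.0053, 0], "turn": 0},
  {"xyz": [0.024, 0.0106, 0], "turn": 0},
  {"xyz": [0.03, 0.0133, 0], "turn": 0},
  {"xyz": [0.03, 0.0133, 0], "turn": 0},
  {"xyz": [0.03, 0.0133, 0], "turn": 0},
  {"xyz": [0.03, 0.0133, 0], "turn": 0},
  {"xyz": [0.03, 0.0133, 0], "turn": 0},
  {"xyz": [0.03, 0.0133, 0], "turn": 0},
  {"xyz": [0.03, 0.0133, 0], "turn": 0},
  {"xyz": [0.02, 0.0088, 0], "turn": 0},
  {"xyz": [0.01, 0.0045, 0], "turn": -0.06},
  {"xyz": [0, 0, 0], "turn": -0.12},
  {"xyz": [0, 0, 0], "turn": -0.12},
  {"xyz": [0, 0, 0], "turn": -0.12},
  {"xyz": [0, 0, 0], "turn": -0.12},
  {"xyz": [0, 0, 0], "turn": -0.12},
  {"xyz": [0, 0, 0], "turn": -0.12},
  {"xyz": [0, 0, 0], "turn": -0.12},
  {"xyz": [0, 0, 0], "turn": -0.09},
  {"xyz": [0, 0, 0], "turn": 0},
])

```text
clock: 14.05
position: [0.6031, 0.2279, 0.1373]
eef_rot: [0.22, 0.975, -0.001, -0.002]
contact_force: [-1.1, 0.8, 0.3]
opening: 0.0921
grasp_force: 0.0
```

Call:
play_rows([
  {"xyz": [0, 0, 0], "turn": 0},
  {"xyz": [0, 0, 0], "turn": 0},
])

```text
clock: 14.22
position: [0.6038, 0.2281, 0.1386]
eef_rot: [0.223, 0.975, -0.001, -0.001]
contact_force: [0.2, -0.1, -0.0]
opening: 0.0918
grasp_force: 0.0
```

Run:
```python
from h import *
s=bot.observe(); print(s['clock'],s['position'],s['joints'][6])
m=cams.camera_model('wrist'); im=save('wrist','w7.png')
q=square('wrist',im,'blue',[.6045,.2285],m=m); print(q)
q=max(q,key=lambda r:min(r[1])); print(togo(np.array(q[0])/1000,.004,q[2],s))
```

```text
14.2167 [0.60383406 0.22814242 0.13856733] 0.6084262351746395
[([602.9, 229.5], [57.8, 57.8], 63.6)]
([0.0012, 0.001, 0.1346], 'turn rad', np.float64(0.0102), 'tool-y yaw', np.float64(64.18))
```

Call:
play_rows([
  {"xyz": [0.001, 0.001, 0.01], "turn": 0.01},
  {"xyz": [0, 0, 0.02], "turn": 0},
  {"xyz": [0, 0, 0.025], "turn": 0},
  {"xyz": [0, 0, 0.025], "turn": 0},
  {"xyz": [0, 0, 0.025], "turn": 0},
  {"xyz": [0, 0, 0.015], "turn": 0},
  {"xyz": [0, 0, 0.01], "turn": 0},
  {"xyz": [0, 0, 0.0046], "turn": 0},
  {"xyz": [0, 0, 0], "turn": 0},
  {"xyz": [0, 0, 0], "turn": 0},
  {"xyz": [0, 0, 0], "turn": 0},
])

```text
clock: 15.18
position: [0.6053, 0.2303, 0.0069]
eef_rot: [0.227, 0.974, 0.001, 0.001]
contact_force: [0.2, -0.2, 1.0]
opening: 0.0919
grasp_force: 0.0
```

Call:
play_rows([
  {"xyz": [0, 0, 0], "turn": 0},
  {"xyz": [0, 0, 0], "turn": 0},
  {"xyz": [0, 0, 0], "turn": 0},
  {"xyz": [0, 0, 0], "turn": 0},
  {"xyz": [0, 0, 0], "turn": 0},
  {"xyz": [0, 0, 0], "turn": 0},
  {"xyz": [0, 0, 0], "turn": 0},
  {"xyz": [0, 0, 0], "turn": 0},
], grip=1)

```text
clock: 15.85
position: [0.6041, 0.2298, 0.0055]
eef_rot: [0.227, 0.974, -0.0, -0.0]
contact_force: [-0.5, -0.7, 0.1]
opening: 0.0559
grasp_force: 30.0
```

Call:
play_rows([
  {"xyz": [0, 0, -0.005], "turn": 0},
  {"xyz": [0, 0, -0.015], "turn": 0},
  {"xyz": [0, 0, -0.025], "turn": 0},
  {"xyz": [0, 0, -0.025], "turn": 0},
  {"xyz": [0, 0, -0.025], "turn": 0},
  {"xyz": [0, 0, -0.02], "turn": 0},
  {"xyz": [0, 0, -0.01], "turn": 0},
  {"xyz": [0, 0, 0], "turn": 0},
  {"xyz": [0, 0, 0], "turn": 0},
])

```text
clock: 16.6
position: [0.6043, 0.2298, 0.131]
eef_rot: [0.227, 0.974, 0.0, 0.0]
contact_force: [-1.0, 0.3, -0.8]
opening: 0.0554
grasp_force: 30.0
```

```bash
python3 -c "
from h import *
print(togo([.5201,-.0613],.11,7.6))"
```

```text
([-0.0531, -0.2983, 0.0208], 'turn rad', np.float64(0.9803), 'tool-y yaw', np.float64(63.77))
```

Call:
play_rows([
  {"xyz": [-0.0018, -0.01, 0], "turn": 0},
  {"xyz": [-0.0036, -0.02, 0], "turn": 0},
  {"xyz": [-0.005, -0.028, 0], "turn": 0},
  {"xyz": [-0.005, -0.028, 0], "turn": 0},
  {"xyz": [-0.005, -0.028, 0], "turn": 0},
  {"xyz": [-0.005, -0.028, 0], "turn": 0},
  {"xyz": [-0.005, -0.028, 0], "turn": 0},
  {"xyz": [-0.005, -0.028, 0], "turn": 0},
  {"xyz": [-0.005, -0.028, 0], "turn": 0},
  {"xyz": [-0.005, -0.028, 0], "turn": 0},
  {"xyz": [-0.004, -0.0223, 0], "turn": 0},
  {"xyz": [-0.0027, -0.015, 0], "turn": 0},
  {"xyz": [-0.001, -0.007, 0], "turn": 0.04},
  {"xyz": [0, 0, 0], "turn": 0.1},
  {"xyz": [0, 0, 0], "turn": 0.12},
  {"xyz": [0, 0, 0], "turn": 0.12},
  {"xyz": [0, 0, 0], "turn": 0.12},
  {"xyz": [0, 0, 0], "turn": 0.12},
  {"xyz": [0, 0, 0], "turn": 0.12},
  {"xyz": [0, 0, 0], "turn": 0.12},
])

```text
clock: 18.27
position: [0.5189, -0.0606, 0.1292]
eef_rot: [0.615, 0.788, -0.001, -0.001]
contact_force: [-0.1, 0.5, -0.7]
opening: 0.0558
grasp_force: 30.0
```

Call:
play_rows([
  {"xyz": [0, 0, 0.01], "turn": 0.12},
  {"xyz": [0, 0, 0.02], "turn": 0},
  {"xyz": [0, 0, 0.02], "turn": 0},
  {"xyz": [0, 0, 0.01], "turn": 0},
  {"xyz": [0, 0, 0], "turn": 0},
  {"xyz": [0, 0, 0], "turn": 0},
  {"xyz": [0, 0, 0], "turn": 0},
  {"xyz": [0, 0, 0], "turn": 0},
])

```text
clock: 18.93
position: [0.5208, -0.0613, 0.0713]
eef_rot: [0.659, 0.752, 0.001, 0.001]
contact_force: [-0.1, 0.6, -1.3]
opening: 0.0557
grasp_force: 30.0
```

Run:
```python
from h import *
s=bot.observe(); z=s['position'][2]; print(s['clock'],s['position'],togo([.5201,-.0613],.0512,7.6,s))
m=cams.camera_model('wrist'); im=save('wrist','w8.png')
print(square('wrist',im,'blue',s['position'][:2],z=z+.0085,m=m))
print(square('wrist',im,'green',[.52,-.061],z=.045,m=m))
```

```text
18.9333 [ 0.52077002 -0.0612691   0.07134221] ([0.0001, -0.0007, 0.0201], 'turn rad', np.float64(0.0001), 'tool-y yaw', np.float64(7.61))
[([523.9, -87.6], [55.4, 2.0], 7.5), ([519.5, -55.1], [41.7, 28.8], 7.5), ([519.1, -50.6], [56.4, 37.5], 7.0)]
[([516.2, -36.3], [54.0, 7.1], 7.6)]
```

Call:
play_rows([
  {"xyz": [-0.0005, -0.0007, 0.006], "turn": 0},
  {"xyz": [0, 0, 0.006], "turn": 0},
  {"xyz": [0, 0, 0.004], "turn": 0},
  {"xyz": [0, 0, 0.002], "turn": 0},
  {"xyz": [0, 0, 0], "turn": 0},
  {"xyz": [0, 0, 0], "turn": 0},
  {"xyz": [0, 0, 0], "turn": 0},
])

```text
clock: 19.57
position: [0.5194, -0.0619, 0.0524]
eef_rot: [0.659, 0.753, -0.0, -0.0]
contact_force: [0.2, 0.1, -0.4]
opening: 0.0555
grasp_force: 30.0
```

```bash
python3 -c "
from h import *
print(togo([.5201,-.0613],.0507,7.6))"
```

```text
([0.0004, 0.0008, 0.0017], 'turn rad', np.float64(0.0004), 'tool-y yaw', np.float64(7.63))
```

Call:
play_rows([
  {"xyz": [0, 0.0006, 0.0008], "turn": 0},
  {"xyz": [0, 0, 0.0008], "turn": 0},
  {"xyz": [0, 0, 0], "turn": 0},
  {"xyz": [0, 0, 0], "turn": 0},
  {"xyz": [0, 0, 0], "turn": 0},
])

```text
clock: 19.98
position: [0.5199, -0.0618, 0.0508]
eef_rot: [0.659, 0.753, 0.0, -0.0]
contact_force: [1.4, 0.4, -0.3]
opening: 0.0557
grasp_force: 30.0
```

Call:
play_rows([
  {"xyz": [0, 0, 0], "turn": 0},
  {"xyz": [0, 0, 0], "turn": 0},
  {"xyz": [0, 0, 0], "turn": 0},
  {"xyz": [0, 0, 0], "turn": 0},
], grip=0.15)

```text
clock: 20.32
position: [0.5199, -0.0618, 0.0509]
eef_rot: [0.659, 0.753, 0.0, 0.0]
contact_force: [0.7, 0.6, 0.1]
opening: 0.076
grasp_force: 0.0
```

Call:
play_rows([
  {"xyz": [0, 0, -0.01], "turn": 0},
  {"xyz": [0, 0, -0.025], "turn": 0},
  {"xyz": [0, 0, -0.035], "turn": 0},
  {"xyz": [0, 0, -0.025], "turn": 0},
  {"xyz": [0, 0, -0.01], "turn": 0},
  {"xyz": [0, 0, 0], "turn": 0},
  {"xyz": [0, 0, 0], "turn": 0},
])

```text
clock: 20.9
position: [0.52, -0.0617, 0.1561]
eef_rot: [0.658, 0.753, 0.0, 0.0]
contact_force: [-0.7, -0.7, -0.6]
opening: 0.0779
grasp_force: 0.0
```

Run:
```python
from h import *
s=bot.observe(); print(s['clock'],s['position'],s['opening'])
m=cams.camera_model('wrist'); im=save('wrist','w9.png')
print(square('wrist',im,'blue',s['position'][:2],z=.059,m=m))
a=outline(im,m,[.5205,-.061],7.6,.031); b=outline(im,m,[.5205,-.061],7.6,.045); c=cv2.resize(im[130:250,260:380],(360,360))
d=outline(im,m,[.5205,-.061],7.6,.059)
cv2.imwrite('pics/w9r.png',cv2.resize(np.vstack([np.hstack([a,b]),np.hstack([d,c])]),(600,600))[:,:,::-1])
print('knob',togo([.535,-.1595],.13,97.6,s), s['joints'])
```

```text
20.9 [ 0.51996733 -0.06171711  0.15613514] 0.07787701031741215
[([519.1, -61.7], [56.2, 56.6], 7.6)]
knob ([-0.0989, 0.0019, 0.0262], 'turn rad', np.float64(-1.5703), 'tool-y yaw', np.float64(7.63)) [ 0.03827334  0.33003593  0.03413695  1.94636688 -0.01463042  0.86437117
  0.21321447]
```

View pics/w9r.png

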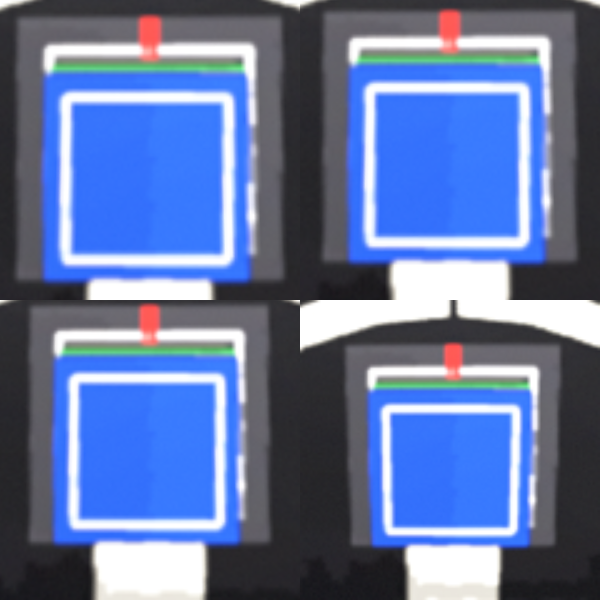

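The pile looks right: blue sits on green within about 1 mm, and the red mark and outline edge show evenly. Next I'll turn a quarter anticlockwise, move over the knob and half-close.

Call:
play_rows([
  {"xyz": [0, 0, 0], "turn": -0.06},
  {"xyz": [0, 0, 0], "turn": -0.12},
  {"xyz": [0, 0, 0], "turn": -0.12},
  {"xyz": [0, 0, 0], "turn": -0.12},
  {"xyz": [0, 0, 0], "turn": -0.12},
  {"xyz": [0, 0, 0], "turn": -0.12},
  {"xyz": [0, 0, 0], "turn": -0.12},
  {"xyz": [0, 0, 0], "turn": -0.12},
  {"xyz": [0, 0, 0], "turn": -0.12},
  {"xyz": [0, 0, 0], "turn": -0.12},
  {"xyz": [0, 0, 0], "turn": -0.12},
  {"xyz": [0, 0, 0], "turn": -0.12},
  {"xyz": [0, 0, 0], "turn": -0.12},
  {"xyz": [0, 0, 0], "turn": -0.07},
  {"xyz": [0, -0.015, 0], "turn": 0},
  {"xyz": [0, -0.025, 0], "turn": 0},
  {"xyz": [0, -0.025, 0], "turn": 0},
  {"xyz": [0, -0.022, 0], "turn": 0},
  {"xyz": [-0.0007, -0.0123, 0], "turn": 0},
  {"xyz": [0, 0, 0], "turn": 0},
], grip=0.55)

```text
clock: 22.62
position: [0.5325, -0.1633, 0.154]
eef_rot: [-0.064, 0.998, -0.0, -0.001]
contact_force: [0.2, -0.5, 0.2]
opening: 0.0415
grasp_force: 0.0
```

Call:
play_rows([
  {"xyz": [0, 0, 0], "turn": 0},
  {"xyz": [0, 0, 0], "turn": 0},
  {"xyz": [0, 0, 0], "turn": 0},
])

```text
clock: 22.87
position: [0.5335, -0.1579, 0.1554]
eef_rot: [-0.067, 0.998, 0.001, -0.0]
contact_force: [-0.3, 0.9, 0.6]
opening: 0.0416
grasp_force: 0.0
```

Run:
```python
from h import *
s=bot.observe(); print(s['clock'],s['position'],s['opening'],s['joints'][6],togo([.5338,-.1601],.058,97.6,s))
save('wrist','w10.png')
for c in ['wrist','top']:
    if c=='top': save('top','t10.png')
    for l in ['knob_grip','knob','nest','blue_dish']: print(c,l,[(round(d['p'],2),np.round(d['location'],4).tolist()) for d in cams.mark_of(c,l)[:2]])
```

```text
22.8667 [ 0.53351856 -0.15787546  0.15542541] 0.041555387882310224 1.8518770788689711 ([-0.0, -0.0024, 0.0974], 'turn rad', np.float64(0.0022), 'tool-y yaw', np.float64(97.73))
wrist knob_grip [(0.86, [0.5313, -0.1569, 0.0813])]
wrist knob [(0.57, [0.5351, -0.1595, 0.0245])]
wrist nest []
wrist blue_dish [(0.98, [0.5201, -0.0635, 0.0439]), (0.72, [0.4869, 0.1592, -0.0003])]
top knob_grip []
top knob []
top nest [(0.62, [0.521, -0.0603, 0.037])]
top blue_dish [(0.95, [0.5967, 0.3454, -0.0018]), (0.66, [0.5211, -0.0677, 0.0444])]
```

Call:
play_rows([
  {"xyz": [0, -0.002, 0.01], "turn": 0.002},
  {"xyz": [0, 0, 0.02], "turn": 0},
  {"xyz": [0, 0, 0.025], "turn": 0},
  {"xyz": [0, 0, 0.02], "turn": 0},
  {"xyz": [0, 0, 0.014], "turn": 0},
  {"xyz": [0, 0, 0.008], "turn": 0},
  {"xyz": [0, 0, 0], "turn": 0},
  {"xyz": [0, 0, 0], "turn": 0},
  {"xyz": [0, 0, 0], "turn": 0},
])

```text
clock: 24.12
position: [0.5347, -0.1623, 0.0595]
eef_rot: [-0.065, 0.998, -0.0, 0.001]
contact_force: [0.2, -0.8, 0.4]
opening: 0.0414
grasp_force: 0.0
```

Call:
play_rows([
  {"xyz": [0, 0, 0], "turn": 0},
  {"xyz": [0, 0, 0], "turn": 0},
  {"xyz": [0, 0, 0], "turn": 0},
  {"xyz": [0, 0, 0], "turn": 0},
  {"xyz": [0, 0, 0], "turn": 0},
  {"xyz": [0, 0, 0], "turn": 0},
  {"xyz": [0, 0, 0], "turn": 0},
], grip=1)

```text
clock: 24.7
position: [0.534, -0.1599, 0.0593]
eef_rot: [-0.066, 0.998, 0.001, -0.0]
contact_force: [-1.4, 5.1, 5.0]
opening: 0.014
grasp_force: 30.0
```

Run:
```python
from h import *
s=bot.observe(); print(s['clock'],s['position'],s['opening'],s['grasp_force'],s['contact_force'],s['torque'],togo([.5338,-.1601],.058,97.6,s))
```

```text
24.7 [ 0.53397917 -0.15986573  0.05929796] 0.014046047060507856 29.996456801891327 [-1.39886371  5.13939287  5.00433463] [0.87713222 0.37156481 0.01994657] ([0.0002, -0.0002, 0.0013], 'turn rad', np.float64(-0.0006), 'tool-y yaw', np.float64(97.56))
```

Pinched at 14.0 mm, so the bar is held. I'll take out the 2 mm side offset and turn clockwise, most of the way first.

Call:
play_rows([
  {"xyz": [0, 0.002, 0], "turn": 0},
  {"xyz": [0, 0, 0], "turn": 0.02},
  {"xyz": [0, 0, 0], "turn": 0.05},
  {"xyz": [0, 0, 0], "turn": 0.08},
  {"xyz": [0, 0, 0], "turn": 0.08},
  {"xyz": [0, 0, 0], "turn": 0.08},
  {"xyz": [0, 0, 0], "turn": 0.08},
  {"xyz": [0, 0, 0], "turn": 0.08},
  {"xyz": [0, 0, 0], "turn": 0.08},
  {"xyz": [0, 0, 0], "turn": 0.08},
  {"xyz": [0, 0, 0], "turn": 0.05},
  {"xyz": [0, 0, 0], "turn": 0.02},
  {"xyz": [0, 0, 0], "turn": 0},
  {"xyz": [0, 0, 0], "turn": 0},
])

```text
clock: 25.87
position: [0.534, -0.1598, 0.0593]
eef_rot: [0.281, 0.96, 0.0, 0.0]
contact_force: [-1.1, 0.9, 5.7]
opening: 0.0137
grasp_force: 30.0
```

Run:
```python
from h import *
s=bot.observe(); print(s['clock'],s['position'],s['opening'],s['grasp_force'],s['contact_force'],s['torque'],togo([.5338,-.1601],.058,25.6,s))
m=cams.camera_model('wrist'); im=save('wrist','w11.png')
print(square('wrist',im,'blue',[.57,-.08],z=.059,m=m))
it=save('top','t11.png'); print(square('top',it,'blue',[.57,-.08],z=.059))
```

```text
25.8667 [ 0.53403058 -0.15981344  0.05930554] 0.013720658970232058 29.998778700828552 [-1.12547193  0.87615113  5.69620589] [0.39134663 0.18508232 0.04730803] ([0.0, -0.0004, 0.0013], 'turn rad', np.float64(0.5545), 'tool-y yaw', np.float64(57.37))
[([583.6, -74.2], [41.8, 35.0], 57.3), ([579.6, -72.6], [57.6, 43.4], 57.2)]
[([588.8, -66.5], [33.6, 47.0], 57.3), ([615.7, -81.5], [29.8, 4.4], 58.8)]
```

Call:
play_rows([
  {"xyz": [0, 0, 0], "turn": 0.02},
  {"xyz": [0, 0, 0], "turn": 0.05},
  {"xyz": [0, 0, 0], "turn": 0.08},
  {"xyz": [0, 0, 0], "turn": 0.08},
  {"xyz": [0, 0, 0], "turn": 0.08},
  {"xyz": [0, 0, 0], "turn": 0.08},
  {"xyz": [0, 0, 0], "turn": 0.08},
  {"xyz": [0, 0, 0], "turn": 0.05},
  {"xyz": [0, 0, 0], "turn": 0.025},
  {"xyz": [0, 0, 0], "turn": 0.01},
  {"xyz": [0, 0, 0], "turn": 0},
  {"xyz": [0, 0, 0], "turn": 0},
  {"xyz": [0, 0, 0], "turn": 0},
])

```text
clock: 27.05
position: [0.534, -0.1598, 0.0593]
eef_rot: [0.533, 0.846, 0.0, 0.0]
contact_force: [-0.8, 2.2, 5.1]
opening: 0.0139
grasp_force: 30.0
```

Run:
```python
from h import *
s=bot.observe(); print(s['clock'],s['position'],s['opening'],s['grasp_force'],s['contact_force'],s['torque'],togo([.5338,-.1601],.058,25.56,s))
m=cams.camera_model('wrist'); im=save('wrist','w12.png')
print(square('wrist',im,'blue',[.62,-.115],z=.059,m=m))
it=save('top','t12.png'); print(square('top',it,'blue',[.62,-.115],z=.059))
a=cv2.resize(it[130:270,325:465],(400,400),interpolation=cv2.INTER_CUBIC); b=cv2.resize(im[0:400,120:520],(400,400))
cv2.imwrite('pics/f.png',np.hstack([a,b])[:,:,::-1])
```

```text
27.05 [ 0.5340437  -0.15977965  0.05928893] 0.013945580917449742 30.001537799835205 [-0.79480568  2.17178205  5.12121426] [0.28907568 0.218859   0.12821865] ([-0.0002, -0.0004, 0.0013], 'turn rad', np.float64(0.0005), 'tool-y yaw', np.float64(25.59))
[([621.3, -113.2], [41.9, 35.2], 25.3), ([618.2, -110.2], [56.8, 43.4], 25.6)]
[([634.1, -112.2], [33.5, 57.1], 27.2)]
```

View pics/f.png

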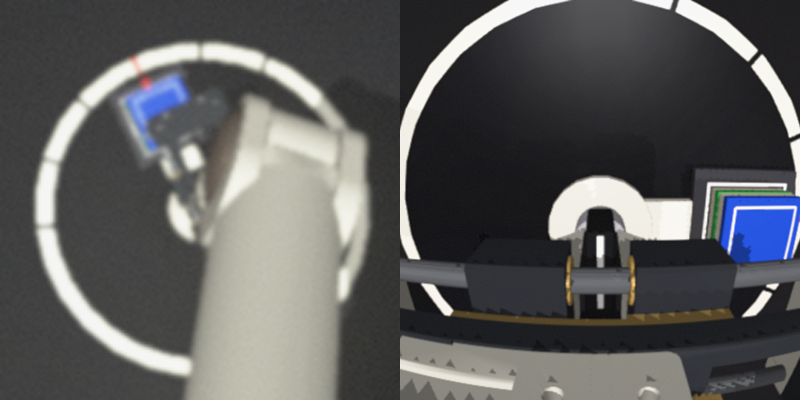

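The tray's red mark at (147,84) lines up with the red tick at (134,65) and the pile is intact. The hand has turned 72.0°, and the 0.128 N·m reaction matches the third stop.

```bash
python3 -c "
from bench import order
print(order.close_job())"
```

```text
the job is handed in; nothing more can be done
None
```

The job is handed in at 27 s on the robot's clock: green sits in the outline and blue on top of it, each within about 1 mm, and the arm is still holding the knob at the third stop (72.0° clockwise).

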